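# Clamp the sample rack on the shaker

### The arm

A 7-joint arm with a two-finger parallel gripper is mounted at the origin on the work surface. World frame = base frame: x ahead of the robot, y to its left, z up, the work surface at z = 0. Lengths are in m, angles in rad, forces in N, time in s.
With the tool pointing down it reaches from about 0.4 to 0.875 m from the base axis. Payload 19.3 kg.
Tool frame: the origin (TCP) lies at the very end of the fingers, on their centre line; the grasp point (between the pads) lies 19 mm behind it; z points along the fingers, y is the direction in which the jaws open and shut (so a half turn about z gives the same grasp; the last joint's range is limited). The gripper opens to 85 mm and grips with 20 to 120 N. Pads are 22 mm wide; open, the fingers measure 114 mm over their backs; the gripper's body (76 mm by 85 mm) begins 54 mm behind the grasp point. The pads swing forward as they close: fully open they stand 13 mm farther back than shut.
Start: joints at [1.266, 0.521, -0.036, 1.599, 0.021, 1.021, -0.113], TCP at [0.145, -0.608, 0.231] pointing down, gripper open.
Joint ranges: [-2.91, 2.91], [-0.3, 2.13], [-1.5, 1.42], [0.17, 2.43], [-1.26, 4.41], [0.16, 1.93], [-2.52, 2.52]. Speed limits (rad/s): [1.89, 1.89, 2.39, 2.39, 3.01, 3.01, 3.01].

### API

Orientations are given as [roll, pitch, yaw] about the fixed x, y, z axes, in that order (R = Rz(yaw) Ry(pitch) Rx(roll)).
In Python, from workcell import bot, viewer gives the robot as it stands.
- The arm moves only by the shell command python3 -m creep 'ROWS' [FORCE]. ROWS is JSON, a list of rows, each an object of numbers: "rx", "ry", "rz": the turn, a rotation vector about the tool's x, y, z in degrees; "tx", "ty", "tz": the shift along the tool's x, y, z in mm; "hand": the closure, from -1 (fully open) to 1 (shut), so that 0 is half open. In form: [{"rx": .., "ry": .., "rz": .., "tx": .., "ty": .., "tz": .., "hand": ..}, ...]. A call has 1 to 8 rows; each row is the pose to reach, as a shift and turn from the pose commanded when the call began, along the tool's axes at that moment; what a row does not reach only later rows make up. A row lasts 1/10 s, in which the tool goes at most 50 mm and 8.59 degrees, less where a joint would pass 70% of its speed; a pose out of reach is approached as far as the arm can. A call with a gripper value outside its range is refused whole. The fingers move at their own pace and stop on an object; FORCE is the grip in N (left out, the last holds). Time passes only in rows, so rows that repeat a pose let the fingers close. It gives the time, the measured TCP pose, the force and the opening at its end, in the units of the state.
- bot.observe(): the state, without advancing time (a new reading comes with each control period).
- viewer.grab_frame(name): name is "scene" or "top" or "wrist"; returns a dict with "pixels" (420x560x3 uint8, blue, green, red), "vertical_fov" (degrees; the focal length in pixels is half the picture's height over the tangent of half this angle, whatever the lens; pixels are square), "cx", "cy" (the principal point, pixels), "rvec" (rotation vector, rad) and "tvec" (3), from world to camera coordinates, as OpenCV has them; the wrist camera has in their place "tool_from_camera" (4x4, takes a point from camera to tool coordinates, whose origin is the TCP and whose axes are the flange's). Camera axes: x right, y down, z forward; pixel columns grow to the right and rows downward; lengths in m; the calibration is good to about 2 mm. A picture is of the moment at which its call begins: read the wrist's pose just before it. There is no depth.
- bot.job_done(): hands the job in, once; it reports no verdict.
Trained networks look in a picture, given as the dict that the camera call returned (one of the last four; its "shot" number tells which), for a name from the list of things; names that differ only in an ending like _2 or _b are one class to them, and where a whole thing is asked for, a point or a joint stands for the part that bears it (a point fixed in the world has none). Each returns a list of dicts, best first, with "score" (0 to 1); they miss things now and then, are a little off and sometimes report something else, mostly with a low value. They report only what shows in the picture. A call takes as long as a camera call. They do not tell look-alikes from the thing itself.
- viewer.outline_of(target, picture): "mask" (420x560 bool, what is visible of it) and "bbox" ([left, top, right, bottom] in pixels, round what is visible of it).
The state is a dict: "clock": time; "qpos": joint angles; "qd": joint speeds; "joint_efforts": joint torques, N m; "position": TCP position; "tool_rot": TCP orientation; "force": force on the tool from outside, world axes, zero at the start; "moment": the same for the moment, N m; "grip_width": finger opening in m.
Only numpy, scipy, OpenCV 4.12 (cv2) and the standard library are available. Lean on these libraries where they do the work, as an engineer would, in place of code of your own. Each camera call takes 0.05 s, during which the arm holds its last target.

### The job

Clamp the purple sample rack on the shaker: push the open strap sideways with a finger so that it swings over the rack until it is fully home in the jaw, and only then push the red cam lever fully down. Nothing here needs gripping: do not lift, tip or shift the rack, leave the other things on the table alone, and finish clear of everything.

Things in the scene. Friction and masses are not known exactly. Their poses are not given: they have to be found in the camera images.
- shaker: Rack shaker, fixed: white housing 250 x 250 mm with an aluminium platform, top 80 mm above the table. Origin: centre of its underside, on the table. Its front (own -x) has the dial and faces the robot within about 0.45 rad; own y is to the left seen from the robot, z up.
- strap_arm (a joint): Angle of the clamp strap about its upright pivot, rad. 0 = fully over: across the rack along the shaker's -y, end home in the jaw at its stop. Positive = open, clockwise from above; at 1.57 it points to the shaker's -x (to the robot). At angle a the pad's closing direction is (cos a, -sin a) in shaker x, y. Starts 0.9 to 1.6. Stiff: stays where left; about 1.5 N at the pad moves it.
- strap_pivot (a point): Axis of the strap's pivot, at strap mid-height: shaker's own (0, 80, 137) mm.
- strap_pad (a point): Middle of the strap's orange push pad, 80 mm from the pivot axis. The strap is a straight bar 24 mm wide, 20 tall (underside 127, top 147 above the table), reaching 168 mm from the axis; the pad is an orange stretch of it 44 long, same section. Tube caps under its path stand to 122, so push its side with the fingertip at 127 to 142 above the table.
- cam_arm (a joint): Angle of the red cam lever above level, rad. 0 = fully down (level, at its stop, pointing to the shaker's -y, out over its right edge); positive = raised. Starts 0.9 to 1.25. Turns about an axis along the shaker's x. Stiff: stays where left; about 3.5 N at the pad moves it.
- lever_pivot (a point): Axis of the cam lever, over the jaw: shaker's own (0, -85, 163) mm. The jaw below is a dark steel block, shaker x -17 to 29, y -100 to -70, top 125 mm; its back wall at x 14 to 29 rises to 176. The strap's end enters from the -x side under the cam.
- lever_pad (a point): Point to push on the red paddle: on its upper face (the face towards the rack when raised), 75 mm from the lever's axis and 6 mm off its centre line. Paddle 26 mm wide, 12 thick, from 43 to 97 mm from the axis.
- sample_rack: White and light purple sample rack, 128 x 86 x 35 mm (caps to 42), loose on the shaker's platform within low lips. Origin: centre of its underside.
- yellow_rack: Bystander: yellow plastic tube rack, 105 x 250 x 45, long side along its y (sizes in mm), loose on the table. Origin: centre of its underside.
- amber_bottle: Bystander: amber glass bottle with black cap, diameter 48, 105 tall (sizes in mm), loose on the table. Origin: centre of its underside.
- white_jar: Bystander: white jar with blue cap, diameter 54, 65 tall (sizes in mm), loose on the table. Origin: centre of its underside.
- bowl: Bystander: white ceramic bowl, rim diameter 170, 70 tall (sizes in mm), loose on the table. Origin: centre of its underside.
- tip_box: Bystander: dark purple and white tip box, 122 x 84 x 55, standing on the table, not on the shaker (sizes in mm), loose on the table. Origin: centre of its underside.
- tube_stand: Bystander: capped tube (orange cap) fixed in a blue block 50 x 50, 108 tall in all (sizes in mm), loose on the table. Origin: centre of its underside.
Not all that is in view belongs to the job. What is shaped like the sample_rack but brown is not meant.

How it is judged:
By the outcome, as a careful person would: the job done as asked, in the order asked, and still so for the second after the job is handed in, with the robot touching nothing.
It also fails if it takes over 51 s, if anything falls off the work surface, if the arm or the gripper's body presses on something with over 40 N, if the wrist force passes 120 N, or if a joint passes its speed limit or range.

## Working session

There is one attempt and no reset: what is moved stays moved. The work goes in short steps, Python scripts to look and compute and a shell command to move; the robot and the scene stay as the last step left them, time stands still between calls to the robot, and variables do not carry over. Pictures are saved under pics/ and viewed, and the job is handed in when it is done.

```bash
ls; mkdir -p pics; cat > h.py <<'E'
import numpy as np,cv2,pickle
from workcell import bot,viewer
def shot(n,fn):
    s=bot.observe(); f=viewer.grab_frame(n); cv2.imwrite('pics/'+fn,f['pixels']); pickle.dump((s,f),open('pics/'+fn+'.pkl','wb')); return s,f
def K(f):
    fl=210/np.tan(np.radians(f['vertical_fov'])/2); return np.array([[fl,0,f['cx']],[0,fl,f['cy']],[0,0,1.]])
def proj(f,P): 
    return cv2.projectPoints(np.array(P,float).reshape(-1,3),np.array(f['rvec'],float),np.array(f['tvec'],float),K(f),None)[0][:,0]
def ray(f,uv,z):
    R=cv2.Rodrigues(np.array(f['rvec'],float))[0];t=np.array(f['tvec'],float).ravel()
    d=R.T@np.linalg.inv(K(f))@np.array([uv[0],uv[1],1.]);c=-R.T@t
    return c+d*(z-c[2])/d[2]
E
python3 - <<'E'
from h import *
s=bot.observe();print(s)
for n in('scene','top'):
    s,f=shot(n,n+'0.png'); print({k:v for k,v in f.items() if k!='pixels'})
    for t in ['shaker','strap_arm','cam_arm','strap_pad','lever_pad','sample_rack']:
        for r in viewer.outline_of(t,f)[:2]:
            m=r['mask'];ys,xs=np.nonzero(m);print(n,t,round(r['score'],2),r['bbox'],xs.mean().round(1),ys.mean().round(1),len(xs))
E
```

```text
pics
{'clock': 0.0, 'qpos': array([ 1.2657858 ,  0.52200619, -0.03627479,  1.59998838,  0.02122519,
        1.02107607, -0.11281582]), 'qd': array([ 2.13962649e-05,  1.11868665e-03, -1.01383131e-03, -4.28759113e-04,
       -5.16759862e-04,  1.25867720e-03,  2.68721198e-04]), 'joint_efforts': array([-3.35135583e-04, -9.27121997e+01,  1.97981916e+00, -3.69929123e+01,
        1.77342421e-02,  8.25119350e-03,  6.21912045e-05]), 'position': array([ 0.14526611, -0.60755519,  0.23073823]), 'tool_rot': array([-3.14050659e+00,  1.24282653e-04,  2.34752001e-01]), 'force': array([-0.37662407,  0.04108544, -0.12247981]), 'moment': array([0.00019801, 0.08340111, 0.03351669]), 'grip_width': 0.08542232367365249}
{'vertical_fov': 51.097066278424194, 'cx': 280.0000875108588, 'cy': 214.81780816992324, 'rvec': array([ 1.20608906,  2.27863826, -0.97856409]), 'tvec': array([ 0.32588921, -0.23095476,  1.82756947]), 'shot': 1}
scene shaker 0.58 [242.4, 179.4, 338.7, 285.3] 290.8 238.8 4785
scene shaker 0.4 [269.2, 205.6, 311.0, 242.3] 292.0 225.5 965
scene strap_arm 0.71 [309.3, 186.2, 331.9, 230.7] 320.6 
[... 558 characters left out ...]
5506, 'rvec': array([ 2.1551848 , -2.15958343,  0.10962372]), 'tvec': array([0.00181466, 0.58774103, 1.50385923]), 'shot': 2}
top shaker 0.75 [206.7, 168.5, 313.2, 284.1] 260.0 220.6 6733
top strap_arm 0.95 [222.3, 217.6, 252.2, 283.2] 238.1 248.7 659
top strap_arm 0.27 [77.3, 257.7, 165.8, 301.5] 121.1 281.3 3284
top cam_arm 0.82 [284.9, 194.7, 313.2, 212.8] 298.4 203.2 273
top cam_arm 0.71 [180.0, 213.1, 199.5, 230.2] 187.9 221.0 263
top strap_pad 0.59 [224.7, 216.2, 255.9, 280.0] 238.0 248.0 672
top lever_pad 0.48 [284.7, 193.1, 315.0, 210.2] 298.7 202.6 280
top sample_rack 0.9 [237.4, 192.5, 279.7, 244.7] 258.4 217.5 1424
top sample_rack 0.67 [330.1, 165.4, 368.9, 210.4] 348.3 187.8 1292
```

```bash
python3 - <<'E'
import cv2
t=cv2.imread('pics/top0.png');c=t[150:320,150:400];cv2.imwrite('pics/topc.png',cv2.resize(c,None,fx=3.2,fy=3.2,interpolation=cv2.INTER_CUBIC))
t=cv2.imread('pics/scene0.png');c=t[150:320,170:400];cv2.imwrite('pics/scenec.png',cv2.resize(c,None,fx=3.4,fy=3.4,interpolation=cv2.INTER_CUBIC))
E
```

```text
(no output)
```

View pics/top0.png

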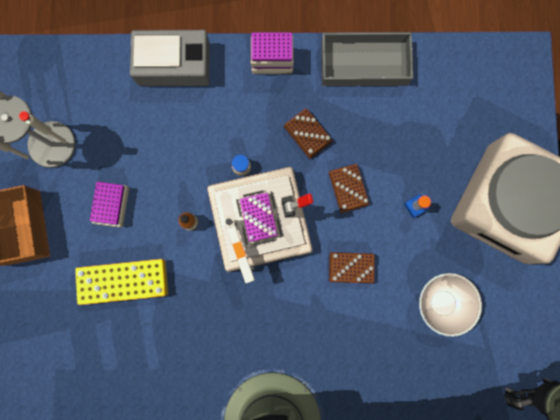

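View pics/scene0.png

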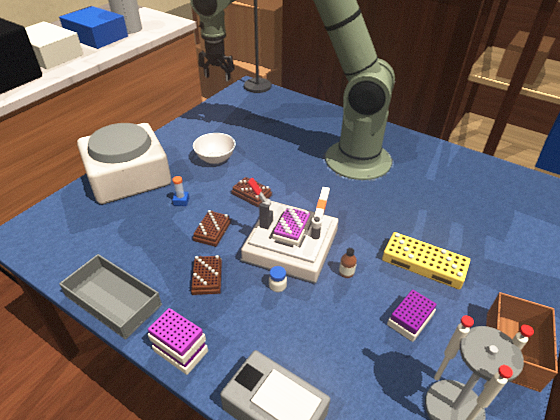

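```bash
ls pics
```

```text
scene0.png
scene0.png.pkl
scenec.png
top0.png
top0.png.pkl
topc.png
```

View pics/topc.png

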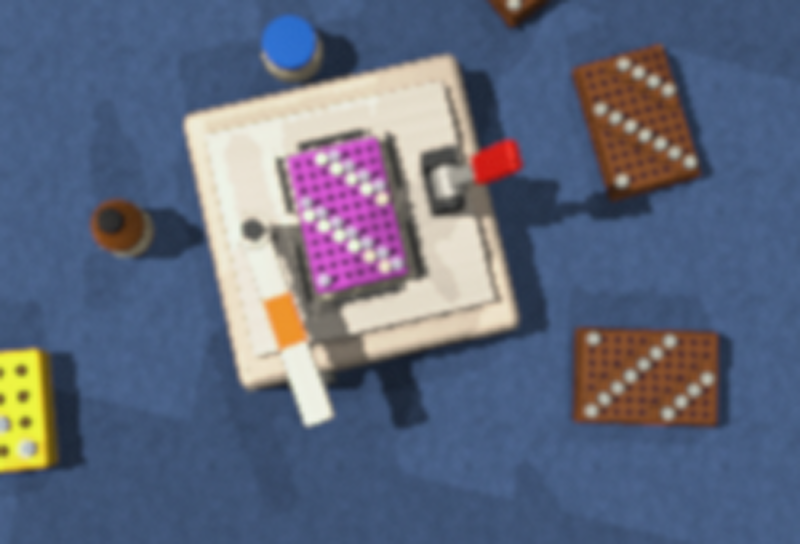

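View pics/scenec.png

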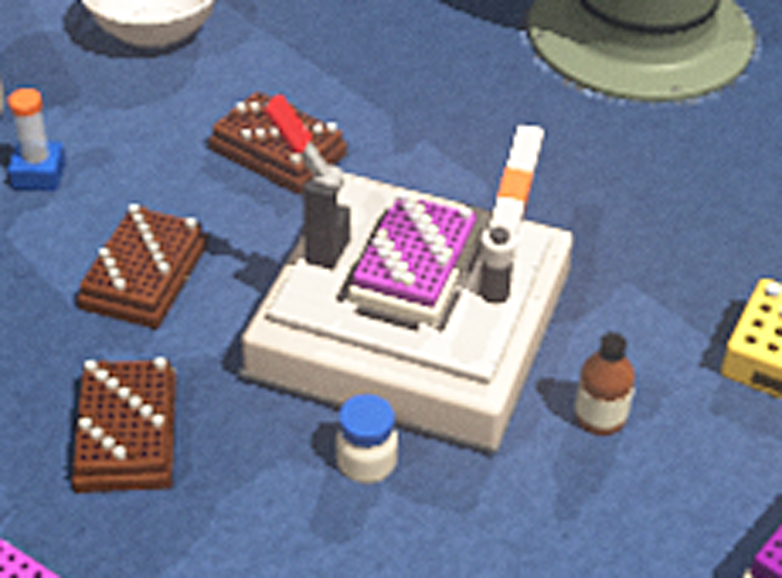

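The top view shows the purple rack with white caps on the shaker at (258,217). The purple boxes at (108,204) and (272,50) stand off the shaker, and the brown look-alikes are at (308,133), (348,188) and (352,268), so the one on the shaker fits the description. The strap runs from its pivot at (229,222) past the orange pad at (239,250) to its tip at (249,281). The red paddle is at (305,200).

```bash
cat > fit.py <<'E'
from h import *
from scipy.optimize import least_squares
T=lambda u,v:(150+u/3.2,150+v/3.2)
S=lambda u,v:(170+u/3.4,150+v/3.4)
ft=pickle.load(open('pics/top0.png.pkl','rb'))[1];fs=pickle.load(open('pics/scene0.png.pkl','rb'))[1]
def W(p,P):
    c,s=np.cos(p[2]),np.sin(p[2]);P=np.array(P,float).reshape(-1,3)
    return np.c_[p[0]+c*P[:,0]-s*P[:,1],p[1]+s*P[:,0]+c*P[:,1],P[:,2]]
def strap(a,r,z=.147,o=0): # o offset along closing direction
    return [-np.sin(a)*r+np.cos(a)*o,.08-np.cos(a)*r-np.sin(a)*o,z]
def lever(c,r,n=0,x=0): # n offset normal upper face(+y,+z side)
    return [x,-.085-np.cos(c)*r+np.sin(c)*n,.163+np.sin(c)*r+np.cos(c)*n]
def obs(p):
    x,y,yw,a,c,hz,pz=p
    P=[];uv=[];F=[]
    def add(f,q,u,w=1): P.append(q);uv.append(u);F.append((f,w))
    for sx,sy,u in[(1,1,(186,117)),(1,-1,(457,56)),(-1,-1,(520,325)),(-1,1,(245,387))]: add(0,[.125*sx,.125*sy,hz],T(*u),.5)
    add(0,[0,.08,pz],T(252,229)); add(1,[0,.08,pz],S(499,236))
    add(0,strap(a,.168),T(317,419)); add(1,strap(a,.168),S(531,128))
    add(0,strap(a,.08),T(285,320)); add(1,strap(a,.08),S(514,178))
    add(0,lever(c,.097,0),T(517,158)); add(1,lever(c,.097,0),S(277,103))
    return P,uv,F
def res(p):
    P,uv,F=obs(p);w=W(p,P);r=[]
    for q,u,(f,k) in zip(w,uv,F): r+=list(k*(proj((ft,fs)[f],q)[0]-u))
    return np.array(r)
def run():
    s=least_squares(res,[.6,0,.2,1.4,1,.06,.155],loss='soft_l1');return s
if __name__=='__main__':
    s=run();print(s.x.round(4),s.cost);print(s.fun.reshape(-1,2).round(1).tolist());np.save('p.npy',s.x)
    for n,q in [('pivot',[0,.08,.137]),('pad',strap(s.x[3],.08)),('tip',strap(s.x[3],.168)),('leverpad',lever(s.x[4],.075,.006)),('leverpivot',[0,-.085,.163])]: print(n,W(s.x,q).round(4))
E
python3 fit.py
```

```text
[0.5682 0.0345 0.2149 1.4469 0.9868 0.0418 0.1499] 3.4159062382557472
[[0.1, -0.2], [-0.0, 0.1], [-0.2, 0.3], [-0.3, 0.2], [0.2, -0.3], [0.2, 0.0], [0.7, 0.4], [0.4, -1.2], [-0.2, -0.3], [0.5, 1.0], [-0.3, -0.6], [-0.7, -2.0]]
pivot [[0.5511 0.1126 0.137 ]]
pad [[0.4757 0.086  0.147 ]]
tip [[0.3927 0.0568 0.147 ]]
leverpad [[ 0.5941 -0.0841  0.2289]]
leverpivot [[ 0.5863 -0.0486  0.163 ]]
```

```bash
cat > go.py <<'E'
from fit import *
from scipy.spatial.transform import Rotation as Ro
p=np.load('p.npy')
def tcp():
    s=bot.observe();return s['position'],Ro.from_euler('xyz',s['tool_rot']),s
def toS(w):
    c,s_=np.cos(p[2]),np.sin(p[2]);d=np.array(w)-[p[0],p[1],0];return np.array([c*d[0]+s_*d[1],-s_*d[0]+c*d[1],d[2]])
def shiftW(w):
    P,R,s=tcp();return (R.inv().apply(np.array(w)-P)*1000).round(1)
def shiftS(q): return shiftW(W(p,q)[0])
if __name__=='__main__':
    P,R,s=tcp();print('t',s['clock'],'world',P.round(4),'shaker mm',(toS(P)*1000).round(1),s['tool_rot'].round(3),'F',s['force'].round(2),s['grip_width'],s['qpos'].round(2))
E
python3 go.py; python3 - <<'E'
from go import *
a=p[3]
print('via',shiftW([.45,-.3,.31]))
print('via2',shiftW([.47,.0,.31]))
q=strap(a,.08,.133,-.048);print('start',q,W(p,q),shiftS(q))
E
```

```text
t 0.7 world [ 0.1454 -0.6078  0.2313] shaker mm [-550.1 -537.4  231.3] [-3.142 -0.     0.235] F [ 0.04 -0.24  0.39] 0.08533206226906169 [ 1.27  0.52 -0.04  1.6   0.02  1.02 -0.11]
via [ 367.9 -228.5  -78.7]
via2 [ 457.1 -515.7  -78.7]
start [np.float64(-0.08531967501374603), np.float64(0.11774325178821721), 0.133] [[0.45973669 0.13131653 0.133     ]] [ 477.7 -645.7   98.3]
```

```bash
python3 -m creep '[{"tz":-40,"hand":1},{"tx":45,"ty":-20,"tz":-79,"hand":1},{"tx":85,"ty":-45,"tz":-79,"hand":1},{"tx":130,"ty":-70,"tz":-79,"hand":1},{"tx":175,"ty":-95,"tz":-79,"hand":1},{"tx":220,"ty":-120,"tz":-79,"hand":1},{"tx":265,"ty":-145,"tz":-79,"hand":1},{"tx":310,"ty":-175,"tz":-79,"hand":1}]' 30; python3 go.py
```

```text
t 0.7 world [ 0.1454 -0.6078  0.2313] shaker mm [-550.1 -537.4  231.3] [-3.142 -0.     0.235] F [ 0.04 -0.24  0.39] 0.08533206226906169 [ 1.27  0.52 -0.04  1.6   0.02  1.02 -0.11]schema error: expected keys rx, ry, rz, tx, ty, tz, hand
```

```bash
python3 - <<'E'
from go import *
print('via2',shiftW([.46,.0,.31]),'above start',shiftW([.46,.131,.30]))
E
```

```text
via2 [ 447.4 -518.   -78.7] above start [ 477.9 -645.4  -68.7]
```

All keys are required.

```bash
python3 -m creep '[{"rx":0,"ry":0,"rz":0,"tx":0,"ty":0,"tz":-40,"hand":1},{"rx":0,"ry":0,"rz":0,"tx":45,"ty":-10,"tz":-60,"hand":1},{"rx":0,"ry":0,"rz":0,"tx":85,"ty":-35,"tz":-75,"hand":1},{"rx":0,"ry":0,"rz":0,"tx":130,"ty":-58,"tz":-75,"hand":1},{"rx":0,"ry":0,"rz":0,"tx":175,"ty":-80,"tz":-75,"hand":1},{"rx":0,"ry":0,"rz":0,"tx":220,"ty":-100,"tz":-75,"hand":1},{"rx":0,"ry":0,"rz":0,"tx":265,"ty":-120,"tz":-75,"hand":1},{"rx":0,"ry":0,"rz":0,"tx":310,"ty":-140,"tz":-75,"hand":1}]' 30; python3 go.py;  python3 - <<'E'
from go import *
print('via2',shiftW([.46,.0,.31]),'above start',shiftW([.46,.131,.30]))
E
```

```text
clock: 1.5
position: [0.4157, -0.3981, 0.3066]
tool_rot: [3.141, -0.0, 0.235]
force: [0.1, -1.5, 0.7]
grip_width: 0.0003
t 1.5 world [ 0.4157 -0.3981  0.3066] shaker mm [-241.3 -390.1  306.6] [ 3.141 -0.     0.235] F [ 0.09 -1.49  0.68] 0.00031743755583892144 [ 0.76  0.37 -0.14  1.64  0.06  1.14 -0.73]
via2 [ 135.7 -376.9   -3.6] above start [ 166.2 -504.3    6.4]
```

```bash
python3 -m creep '[{"rx":0,"ry":0,"rz":0,"tx":20,"ty":-45,"tz":0,"hand":1},{"rx":0,"ry":0,"rz":0,"tx":38,"ty":-90,"tz":0,"hand":1},{"rx":0,"ry":0,"rz":0,"tx":55,"ty":-135,"tz":0,"hand":1},{"rx":0,"ry":0,"rz":0,"tx":70,"ty":-182,"tz":0,"hand":1},{"rx":0,"ry":0,"rz":0,"tx":85,"ty":-228,"tz":0,"hand":1},{"rx":0,"ry":0,"rz":0,"tx":100,"ty":-275,"tz":0,"hand":1},{"rx":0,"ry":0,"rz":0,"tx":115,"ty":-322,"tz":0,"hand":1},{"rx":0,"ry":0,"rz":0,"tx":130,"ty":-369,"tz":0,"hand":1}]' ; python3 go.py;  python3 - <<'E'
from go import *
print('above start',shiftW([.46,.131,.25]))
E
```

```text
clock: 2.3
position: [0.4547, -0.0086, 0.3066]
tool_rot: [3.141, -0.001, 0.234]
force: [1.6, 0.3, 0.3]
grip_width: 0.0002
t 2.3 world [ 0.4547 -0.0086  0.3066] shaker mm [-120.1  -17.9  306.6] [ 3.141e+00 -1.000e-03  2.340e-01] F [1.58 0.25 0.3 ] 0.00022651900962991403 [ 0.22  0.18 -0.38  1.91  0.08  1.06 -1.53]
above start [  37.6 -134.6   56.6]
```

```bash
python3 -m creep '[{"rx":0,"ry":0,"rz":0,"tx":10,"ty":-45,"tz":0,"hand":1},{"rx":0,"ry":0,"rz":0,"tx":24,"ty":-90,"tz":5,"hand":1},{"rx":0,"ry":0,"rz":0,"tx":37,"ty":-135,"tz":20,"hand":1},{"rx":0,"ry":0,"rz":0,"tx":37,"ty":-140,"tz":57,"hand":1},{"rx":0,"ry":0,"rz":0,"tx":37,"ty":-140,"tz":90,"hand":1},{"rx":0,"ry":0,"rz":0,"tx":37,"ty":-140,"tz":90,"hand":1}]' ; python3 go.py;  python3 - <<'E'
from go import *
s,f=shot('wrist','w1.png'); print({k:v for k,v in f.items() if k!='pixels'})
s,f=shot('scene','s1.png');c=f['pixels'][130:300,190:400];cv2.imwrite('pics/s1c.png',cv2.resize(c,None,fx=3.4,fy=3.4,interpolation=cv2.INTER_CUBIC))
E
```

```text
clock: 2.9
position: [0.4565, 0.1339, 0.2134]
tool_rot: [3.141, 0.006, 0.236]
force: [0.1, -0.2, 0.2]
grip_width: -0.0001
t 2.9 world [0.4565 0.1339 0.2134] shaker mm [-87.9 121.  213.4] [3.141 0.006 0.236] F [ 0.13 -0.16  0.17] -0.00014853459697736007 [-0.04  0.34 -0.46  1.98  0.19  0.87 -1.94]
{'vertical_fov': 64.99753603283037, 'cx': 288.0793408089014, 'cy': 208.84480540749814, 'tool_from_camera': array([[-8.16141102e-05, -9.60203745e-01, -2.79300485e-01,
         7.05319631e-02],
       [ 9.99999941e-01, -1.71736456e-04,  2.98201713e-04,
         1.77025247e-04],
       [-3.34300477e-04, -2.79300445e-01,  9.60203702e-01,
        -1.43038244e-01],
       [ 0.00000000e+00,  0.00000000e+00,  0.00000000e+00,
         1.00000000e+00]]), 'shot': 3}
```

View pics/w1.png

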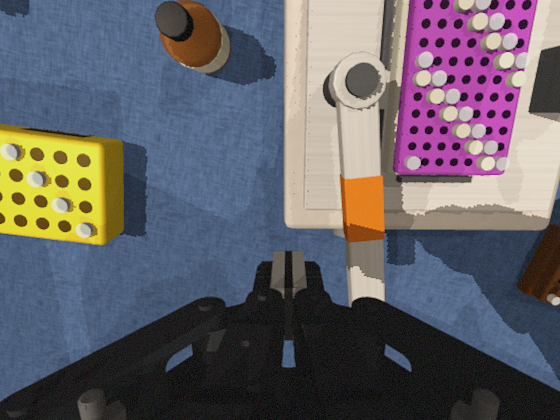

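View pics/s1c.png

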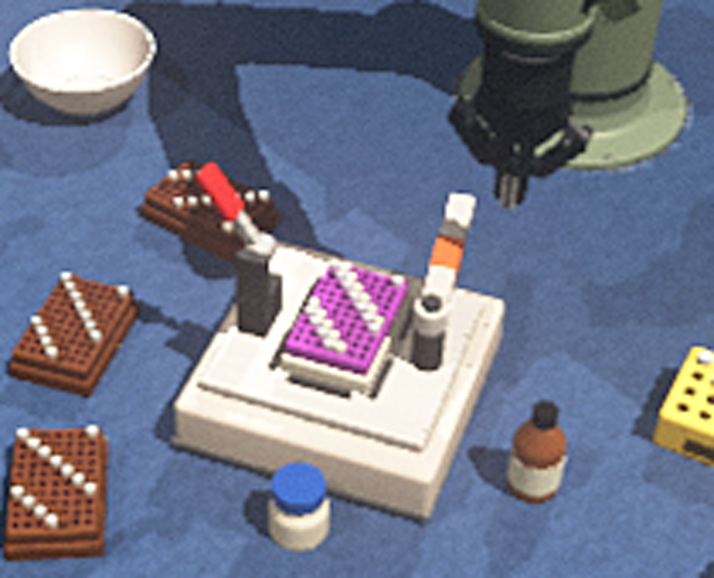

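```bash
cat >> h.py <<'E'
def wproj(s,f,Pw):
    from scipy.spatial.transform import Rotation as Ro
    R=Ro.from_euler('xyz',s['tool_rot']).as_matrix();t=np.linalg.inv(f['tool_from_camera'])
    q=(np.array(Pw).reshape(-1,3)-s['position'])@R; q=q@t[:3,:3].T+t[:3,3]; q=q@K(f).T; return q[:,:2]/q[:,2:]
E
python3 - <<'E'
from go import *
s,f=pickle.load(open('pics/w1.png.pkl','rb'));a=p[3]
im=f['pixels'].copy()
for sg in(-1,1):
  for r in(.058,.102,.02):
    u=wproj(s,f,W(p,strap(a,r,.147,.012*sg)))[0];print(r,sg,u.round(0));cv2.circle(im,tuple(int(x) for x in u),3,(255,255,0),-1)
print('fingertip',wproj(s,f,s['position']))
print('pivot',wproj(s,f,W(p,[0,.08,.15])))
for dz in (.133,.17): print('start',shiftS(strap(a,.08,dz,-.045)))
E
```

```text
0.058 -1 [345. 181.]
0.102 -1 [348. 244.]
0.02 -1 [341. 120.]
0.058 1 [382. 177.]
0.102 1 [384. 240.]
0.02 1 [381. 116.]
fingertip [[287.61946231 267.14535326]]
pivot [[360.71414259  82.99469791]]
start [ 0.8  6.2 84.1]
start [ 0.8  6.2 47.1]
```

Wrist view: the pad corners at about (341,178), (382,176), (344,242) and (384,240) match the model within 3 px. The shut fingertip at (288,262) is left of the strap, on its open side. Descending.

```bash
python3 -m creep '[{"rx":0,"ry":0,"rz":0,"tx":1,"ty":4,"tz":40,"hand":1},{"rx":0,"ry":0,"rz":0,"tx":1,"ty":4,"tz":70,"hand":1},{"rx":0,"ry":0,"rz":0,"tx":1,"ty":4,"tz":80,"hand":1},{"rx":0,"ry":0,"rz":0,"tx":1,"ty":4,"tz":80,"hand":1}]' ; python3 go.py;  python3 - <<'E'
from go import *
for a in np.arange(1.4,-.01,-.1):
    h=.012+.011*abs(np.cos(a))+.009*abs(np.sin(a)); print(round(a,1),shiftS(strap(a,.08,.133,-h)))
E
```

```text
clock: 3.4
position: [0.4606, 0.1306, 0.1369]
tool_rot: [3.141, 0.0, 0.234]
force: [-0.2, 1.0, 0.8]
grip_width: 0.0002
t 3.4 world [0.4606 0.1306 0.1369] shaker mm [-84.6 116.8 136.9] [3.141 0.    0.234] F [-0.21  1.02  0.79] 0.0001845767770170082 [-0.08  0.46 -0.42  2.05  0.28  0.69 -2.01]
1.4 [ 1.4 28.1  3.9]
1.3 [ 0.5 35.5  3.9]
1.2 [ 0.4 43.1  3.9]
1.1 [ 1.  50.9  3.9]
1.0 [ 2.4 58.7  3.9]
0.9 [ 4.6 66.4  3.9]
0.8 [ 7.6 74.   3.9]
0.7 [11.5 81.4  3.9]
0.6 [16.2 88.4  3.9]
0.5 [21.6 95.   3.9]
0.4 [ 27.9 101.1   3.9]
0.3 [ 34.9 106.5   3.9]
0.2 [ 42.5 111.2   3.9]
0.1 [ 50.7 115.1   3.9]
-0.0 [ 59.3 118.    3.9]
```

```bash
python3 -m creep '[{"rx":0,"ry":0,"rz":0,"tx":1,"ty":8,"tz":4,"hand":1},{"rx":0,"ry":0,"rz":0,"tx":1,"ty":15,"tz":4,"hand":1},{"rx":0,"ry":0,"rz":0,"tx":1,"ty":22,"tz":4,"hand":1},{"rx":0,"ry":0,"rz":0,"tx":1,"ty":28,"tz":4,"hand":1},{"rx":0,"ry":0,"rz":0,"tx":0,"ty":35,"tz":4,"hand":1},{"rx":0,"ry":0,"rz":0,"tx":0,"ty":43,"tz":4,"hand":1},{"rx":0,"ry":0,"rz":0,"tx":1,"ty":51,"tz":4,"hand":1},{"rx":0,"ry":0,"rz":0,"tx":1,"ty":51,"tz":4,"hand":1}]' ; python3 go.py;  python3 - <<'E'
from go import *
s,f=shot('wrist','w2.png')
for a in np.arange(1.2,-.01,-.1):
    h=.012+.011*abs(np.cos(a))+.009*abs(np.sin(a)); print(round(a,1),shiftS(strap(a,.08,.133,-h)))
E
```

```text
clock: 4.2
position: [0.4734, 0.0799, 0.1322]
tool_rot: [3.141, 0.0, 0.233]
force: [0.8, 0.6, 0.2]
grip_width: 0.0
t 4.2 world [0.4734 0.0799 0.1322] shaker mm [-83.   64.6 132.2] [3.141 0.    0.233] F [0.76 0.56 0.15] 2.0804895268857562e-05 [ 0.03  0.47 -0.41  2.05  0.29  0.68 -1.91]
1.2 [-0.2 -8.4 -0.8]
1.1 [ 0.4 -0.7 -0.8]
1.0 [ 1.8  7.1 -0.8]
0.9 [ 4.  14.8 -0.8]
0.8 [ 7.  22.4 -0.8]
0.7 [10.9 29.8 -0.8]
0.6 [15.6 36.9 -0.8]
0.5 [21.1 43.5 -0.8]
0.4 [27.3 49.5 -0.8]
0.3 [34.3 55.  -0.8]
0.2 [41.9 59.6 -0.8]
0.1 [50.1 63.5 -0.8]
-0.0 [58.8 66.4 -0.8]
```

View pics/w2.png

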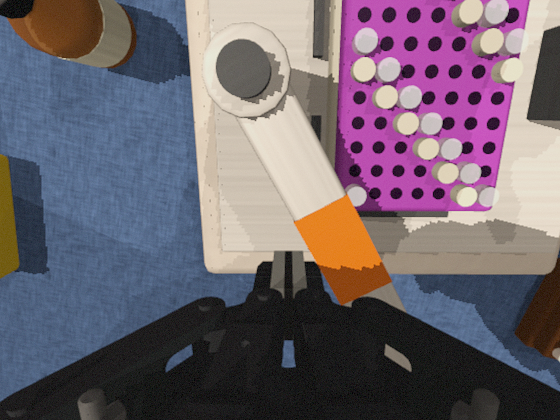

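The strap has swung to about 1.1 rad, with the fingertip on the pad's open side at (295,262). Continuing along the arc.

```bash
python3 -m creep '[{"rx":0,"ry":0,"rz":0,"tx":2,"ty":7,"tz":-1,"hand":1},{"rx":0,"ry":0,"rz":0,"tx":4,"ty":15,"tz":-1,"hand":1},{"rx":0,"ry":0,"rz":0,"tx":7,"ty":22,"tz":-1,"hand":1},{"rx":0,"ry":0,"rz":0,"tx":11,"ty":30,"tz":-1,"hand":1},{"rx":0,"ry":0,"rz":0,"tx":16,"ty":37,"tz":-1,"hand":1},{"rx":0,"ry":0,"rz":0,"tx":21,"ty":43,"tz":-1,"hand":1},{"rx":0,"ry":0,"rz":0,"tx":27,"ty":49,"tz":-1,"hand":1},{"rx":0,"ry":0,"rz":0,"tx":27,"ty":49,"tz":-1,"hand":1}]' ; python3 go.py;  python3 - <<'E'
from go import *
s,f=shot('wrist','w3.png')
for a in np.arange(.5,-.11,-.1):
    h=.012+.011*abs(np.cos(a))+.009*abs(np.sin(a)); print(round(a,1),shiftS(strap(a,.08,.133,-h)))
E
```

```text
clock: 5.05
position: [0.5117, 0.0392, 0.1332]
tool_rot: [3.141, -0.0, 0.234]
force: [-0.8, -0.4, 0.4]
grip_width: -0.0
t 5.05 world [0.5117 0.0392 0.1332] shaker mm [-54.2  16.6 133.2] [ 3.141 -0.     0.234] F [-0.82 -0.4   0.41] -2.8981456533201375e-05 [ 0.11  0.51 -0.4   1.97  0.29  0.72 -1.8 ]
0.5 [-6.4 -5.2  0.2]
0.4 [-0.1  0.9  0.2]
0.3 [6.9 6.3 0.2]
0.2 [14.5 11.   0.2]
0.1 [22.7 14.8  0.2]
0.0 [31.4 17.8  0.2]
-0.1 [38.6 19.9  0.2]
```

View pics/w3.png

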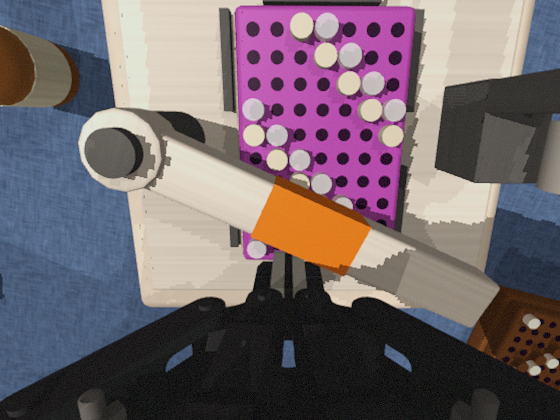

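The strap is at about 0.4 rad, over the rack, with the pad centred at (312,225). Continuing in smaller steps.

```bash
python3 -m creep '[{"rx":0,"ry":0,"rz":0,"tx":7,"ty":6,"tz":0,"hand":1},{"rx":0,"ry":0,"rz":0,"tx":14,"ty":11,"tz":0,"hand":1},{"rx":0,"ry":0,"rz":0,"tx":19,"ty":13,"tz":0,"hand":1},{"rx":0,"ry":0,"rz":0,"tx":23,"ty":15,"tz":0,"hand":1},{"rx":0,"ry":0,"rz":0,"tx":27,"ty":17,"tz":0,"hand":1},{"rx":0,"ry":0,"rz":0,"tx":27,"ty":17,"tz":0,"hand":1}]' ; python3 go.py;  python3 - <<'E'
from go import *
s,f=shot('wrist','w4.png')
E
```

```text
clock: 5.7
position: [0.5415, 0.0295, 0.1333]
tool_rot: [3.142, -0.0, 0.235]
force: [-1.1, 0.2, -0.2]
grip_width: -0.0001
t 5.7 world [0.5415 0.0295 0.1333] shaker mm [-27.2   0.9 133.3] [ 3.142 -0.     0.235] F [-1.11  0.21 -0.16] -0.00013947073232649097 [ 0.12  0.54 -0.39  1.89  0.29  0.76 -1.77]
```

View pics/w4.png

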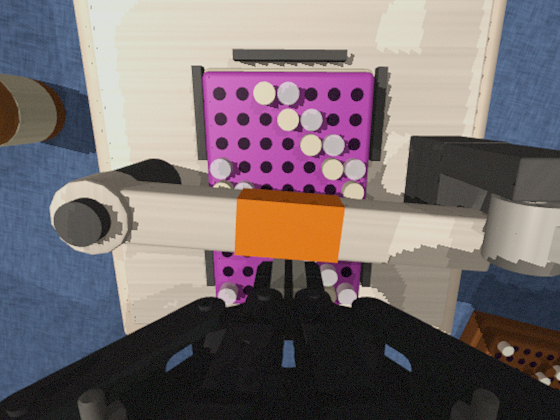

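The strap end is entering under the cam, with the strap at about 0.05 rad. Pressing in 2 mm steps until the stop resists.

```bash
python3 -m creep '[{"rx":0,"ry":0,"rz":0,"tx":2,"ty":0,"tz":0,"hand":1},{"rx":0,"ry":0,"rz":0,"tx":4,"ty":0,"tz":0,"hand":1},{"rx":0,"ry":0,"rz":0,"tx":4,"ty":0,"tz":0,"hand":1}]' ; python3 go.py; python3 -m creep '[{"rx":0,"ry":0,"rz":0,"tx":1,"ty":0,"tz":0,"hand":1},{"rx":0,"ry":0,"rz":0,"tx":2,"ty":0,"tz":0,"hand":1},{"rx":0,"ry":0,"rz":0,"tx":2,"ty":0,"tz":0,"hand":1}]' ; python3 go.py
```

```text
clock: 6.05
position: [0.545, 0.0306, 0.1333]
tool_rot: [3.142, -0.0, 0.235]
force: [-1.6, -0.5, -0.4]
grip_width: 0.0003
t 6.05 world [0.545  0.0306 0.1333] shaker mm [-23.5   1.2 133.3] [ 3.142 -0.     0.235] F [-1.61 -0.53 -0.37] 0.00028897492708667403 [ 0.12  0.55 -0.39  1.88  0.29  0.77 -1.77]
clock: 6.35
position: [0.5469, 0.0311, 0.1333]
tool_rot: [-3.142, -0.0, 0.235]
force: [-0.8, -1.0, 0.4]
grip_width: 0.0002
t 6.35 world [0.5469 0.0311 0.1333] shaker mm [-21.6   1.2 133.3] [-3.142 -0.     0.235] F [-0.76 -0.97  0.36] 0.00023312915983823883 [ 0.12  0.55 -0.39  1.88  0.29  0.77 -1.77]
```

```bash
for i in 1 2; do python3 -m creep '[{"rx":0,"ry":0,"rz":0,"tx":1,"ty":0,"tz":0,"hand":1},{"rx":0,"ry":0,"rz":0,"tx":1.5,"ty":0,"tz":0,"hand":1},{"rx":0,"ry":0,"rz":0,"tx":1.5,"ty":0,"tz":0,"hand":1}]' >/dev/null; python3 go.py;done
```

```text
t 6.65 world [0.5483 0.0314 0.1333] shaker mm [-20.1   1.3 133.3] [-3.142 -0.     0.235] F [-0.72 -0.04 -0.09] -0.0004846238252306337 [ 0.12  0.55 -0.39  1.87  0.29  0.77 -1.77]
t 6.95 world [0.5484 0.0314 0.1332] shaker mm [-19.9   1.3 133.2] [3.141e+00 3.000e-03 2.350e-01] F [-10.    -2.52   6.9 ] -9.557476340261821e-05 [ 0.12  0.56 -0.39  1.87  0.29  0.77 -1.77]
```

Contact force jumped to 10 N with no further travel, so the strap is at its stop. Checking visually.

```bash
python3 - <<'E'
from go import *
s,f=shot('wrist','w5.png')
im=f['pixels'].copy()
for sg in(-1,1):
  for r in(.058,.102,.14):
    u=wproj(s,f,W(p,strap(0,r,.147,.012*sg)))[0];print(r,sg,u.round(0));cv2.circle(im,tuple(int(x) for x in u),2,(255,255,0),-1)
cv2.imwrite('pics/w5m.png',im)
E
```

```text
0.058 -1 [240. 264.]
0.102 -1 [342. 266.]
0.14 -1 [430. 267.]
0.058 1 [238. 210.]
0.102 1 [346. 212.]
0.14 1 [438. 214.]
```

View pics/w5m.png

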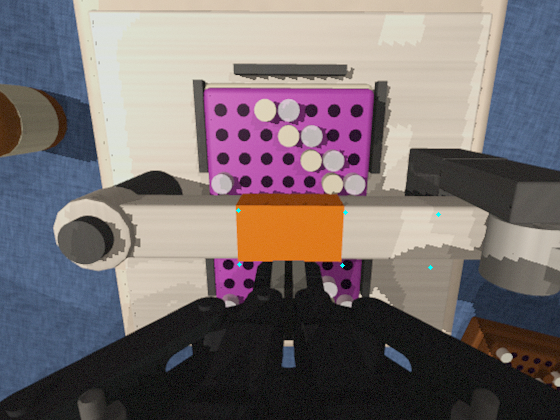

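```bash
python3 -m creep '[{"rx":0,"ry":0,"rz":0,"tx":0.7,"ty":0,"tz":0,"hand":1},{"rx":0,"ry":0,"rz":0,"tx":0.7,"ty":0,"tz":0,"hand":1}]' >/dev/null; python3 go.py; python3 - <<'E'
from go import *
s,f=shot('top','t5.png');c=f['pixels'][160:300,190:330];cv2.imwrite('pics/t5c.png',cv2.resize(c,None,fx=4,fy=4,interpolation=cv2.INTER_CUBIC))
E
```

```text
t 7.2 world [0.5485 0.0314 0.1331] shaker mm [-19.9   1.2 133.1] [3.141 0.004 0.235] F [-14.67  -3.28   9.7 ] -0.00011598995363730903 [ 0.12  0.56 -0.39  1.87  0.29  0.78 -1.77]
```

View pics/t5c.png

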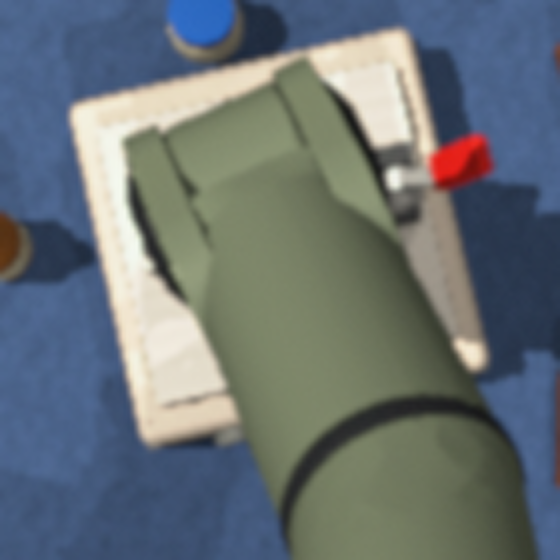

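The red paddle in the top view, at crop (462,162), is still raised. At 14.7 N the finger no longer moved, so the strap is hard against its stop. Backing off, then up and over to the lever.

```bash
python3 -m creep '[{"rx":0,"ry":0,"rz":0,"tx":-12,"ty":0,"tz":0,"hand":1},{"rx":0,"ry":0,"rz":0,"tx":-25,"ty":0,"tz":-2,"hand":1},{"rx":0,"ry":0,"rz":0,"tx":-25,"ty":0,"tz":-45,"hand":1},{"rx":0,"ry":0,"rz":0,"tx":-25,"ty":0,"tz":-90,"hand":1},{"rx":0,"ry":0,"rz":0,"tx":-40,"ty":0,"tz":-135,"hand":1},{"rx":0,"ry":0,"rz":0,"tx":-60,"ty":20,"tz":-160,"hand":1},{"rx":0,"ry":0,"rz":0,"tx":-60,"ty":50,"tz":-160,"hand":1},{"rx":0,"ry":0,"rz":0,"tx":-60,"ty":50,"tz":-160,"hand":1}]' ; python3 go.py;  python3 - <<'E'
from go import *
s,f=shot('wrist','w6.png')
im=f['pixels'].copy()
for x in(-.013,.013):
  for r in(.043,.097):
    u=wproj(s,f,W(p,lever(p[4],r,.006,x)))[0];print(r,x,u.round(0));cv2.circle(im,tuple(int(q) for q in u),2,(255,255,0),-1)
cv2.imwrite('pics/w6m.png',im)
E
```

```text
clock: 8.05
position: [0.5042, -0.0342, 0.2942]
tool_rot: [3.14, -0.002, 0.231]
force: [-1.0, 0.3, -0.7]
grip_width: -0.0
t 8.05 world [ 0.5042 -0.0342  0.2942] shaker mm [-77.1 -53.4 294.2] [ 3.14e+00 -2.00e-03  2.31e-01] F [-1.    0.34 -0.69] -4.1766719830633535e-07 [ 0.3   0.29 -0.44  1.82  0.14  1.07 -1.53]
0.043 -0.013 [362. 124.]
0.097 -0.013 [432. 127.]
0.043 0.013 [365.  84.]
0.097 0.013 [439.  78.]
```

View pics/w6m.png

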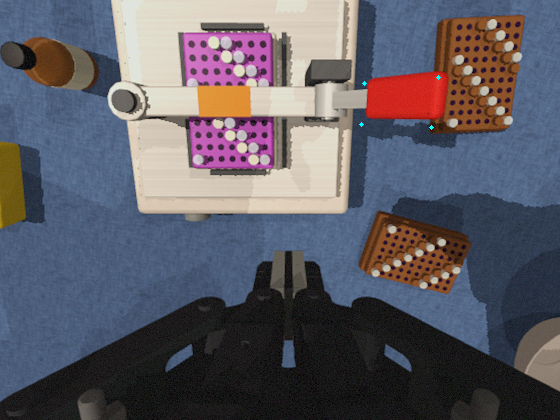

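```bash
cat > refit.py <<'E'
from go import *
s,f=pickle.load(open('pics/w6.png.pkl','rb'))
def r2(q):
    x,y,yw,c=q;pp=[x,y,yw]
    P=[[0,.08,.15]]+[strap(0,r,.147,o) for r,o in((.058,.012),(.102,.012),(.058,-.012),(.102,-.012))]+[lever(c,r,.006,o) for r,o in((.043,.013),(.097,.013),(.043,-.013),(.097,-.013))]
    uv=[(125,101),(199,90),(250,88),(200,116),(251,114),(368,78),(446,73),(368,117),(443,120)]
    return (wproj(s,f,W(pp,P))-uv).ravel()
q=least_squares(r2,[*p[:3],p[4]],loss='soft_l1');print(q.x.round(4),q.fun.reshape(-1,2).round(1).tolist(),p.round(4))
p2=p.copy();p2[:3]=q.x[:3];p2[4]=q.x[3];np.save('p2.npy',p2)
E
python3 refit.py
```

```text
[0.5701 0.0354 0.2294 0.8931] [[2.2, 0.3], [-1.9, -3.7], [0.3, -1.6], [-0.7, 0.4], [0.2, 2.5], [0.6, 0.7], [2.3, -2.0], [-1.9, 1.8], [-0.9, -0.1]] [0.5682 0.0345 0.2149 1.4469 0.9868 0.0418 0.1499]
```

The wrist view shows the strap straight across the rack, pad at (225,102), with its end under the cam hub at (327,100). The paddle at (407,96) is still up. I'm using the refined pose from this picture.

```bash
sed -i "s/'p.npy')$/'p2.npy')/" go.py; python3 go.py; python3 - <<'E'
from go import *
print('over',shiftS([-.003,-.085,.29]))
print('down',shiftS([-.003,-.095,.24]))
for c in (1.0,.9,.8,.6,.4,.2,0):
    P=lever(c,.075,.006,-.003);P[1]+=.008*min(1,c/.4);print(c,np.round(P,3),shiftS(P))
E
```

```text
t 8.1 world [ 0.5039 -0.0321  0.2936] shaker mm [-79.8 -50.7 293.6] [ 3.141e+00 -1.000e-03  2.320e-01] F [ 0.54  0.33 -0.49] -0.00011028358250205988 [ 0.3   0.29 -0.44  1.82  0.14  1.07 -1.53]
over [76.7 34.5  3.7]
down [76.6 44.4 53.7]
1.0 [-0.003 -0.112  0.229] [76.5 61.9 64.4]
0.9 [-0.003 -0.119  0.225] [76.5 68.3 68.3]
0.8 [-0.003 -0.125  0.221] [76.5 74.4 72.8]
0.6 [-0.003 -0.136  0.21 ] [76.5 84.9 83.4]
0.4 [-0.003 -0.144  0.198] [76.4 93.2 96. ]
0.2 [-0.003 -0.153  0.184] [ 76.4 102.7 110. ]
0 [-0.003 -0.16   0.169] [ 76.4 109.4 124.8]
```

```bash
python3 -m creep '[{"rx":0,"ry":0,"rz":0,"tx":38,"ty":18,"tz":0,"hand":1},{"rx":0,"ry":0,"rz":0,"tx":76,"ty":35,"tz":4,"hand":1},{"rx":0,"ry":0,"rz":0,"tx":76,"ty":40,"tz":30,"hand":1},{"rx":0,"ry":0,"rz":0,"tx":76,"ty":44,"tz":56,"hand":1},{"rx":0,"ry":0,"rz":0,"tx":76,"ty":44,"tz":56,"hand":1}]' ; python3 go.py;  python3 - <<'E'
from go import *
s,f=shot('wrist','w7.png');s,f=shot('scene','s7.png');c=f['pixels'][130:300,190:400];cv2.imwrite('pics/s7c.png',cv2.resize(c,None,fx=3.4,fy=3.4,interpolation=cv2.INTER_CUBIC))
E
```

```text
clock: 8.6
position: [0.5864, -0.0553, 0.2339]
tool_rot: [-3.139, 0.005, 0.235]
force: [-1.1, 0.1, 0.5]
grip_width: 0.0002
t 8.6 world [ 0.5864 -0.0553  0.2339] shaker mm [ -4.7 -92.  233.9] [-3.139  0.005  0.235] F [-1.13  0.14  0.53] 0.0001730552260896322 [ 0.28  0.49 -0.4   1.68  0.21  1.03 -1.53]
```

View pics/w7.png

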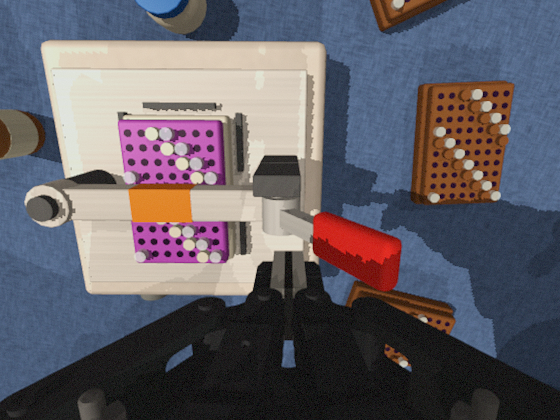

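View pics/s7c.png

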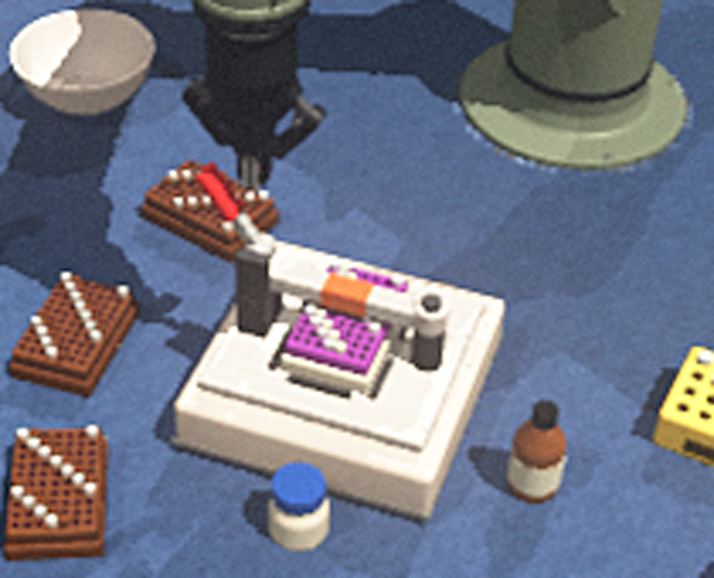

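The wrist view shows the strap home, and the fingertip at (290,262) on the rack side of the raised red paddle at (357,250). Pushing it along its arc.

```bash
python3 - <<'E'
from go import *
for c in (1.0,.9,.8,.6,.4,.2,0):
    P=lever(c,.075,.006,-.003);P[1]+=.008*min(1,c/.4);print(c,shiftS(P))
E
python3 -m creep '[{"rx":0,"ry":0,"rz":0,"tx":1,"ty":9,"tz":3,"hand":1},{"rx":0,"ry":0,"rz":0,"tx":1,"ty":18,"tz":5,"hand":1},{"rx":0,"ry":0,"rz":0,"tx":1,"ty":24,"tz":9,"hand":1},{"rx":0,"ry":0,"rz":0,"tx":1,"ty":30,"tz":13,"hand":1},{"rx":0,"ry":0,"rz":0,"tx":1,"ty":36,"tz":18,"hand":1},{"rx":0,"ry":0,"rz":0,"tx":1,"ty":41,"tz":24,"hand":1},{"rx":0,"ry":0,"rz":0,"tx":1,"ty":41,"tz":24,"hand":1}]' ; python3 go.py;  python3 - <<'E'
from go import *
s,f=shot('wrist','w8.png')
for c in (.6,.4,.2,0):
    P=lever(c,.075,.006,-.003);P[1]+=.008*min(1,c/.4);print(c,shiftS(P))
E
```

```text
1.0 [ 0.1 20.5  8.2]
0.9 [ 0.  27.  12.1]
0.8 [ 0.  33.  16.6]
0.6 [-0.1 43.6 27.3]
0.4 [-0.1 51.8 39.8]
0.2 [-0.2 61.4 53.8]
0 [-0.2 68.1 68.6]
clock: 9.4
position: [0.598, -0.0963, 0.2123]
tool_rot: [-3.141, 0.001, 0.234]
force: [-0.1, 0.7, 1.1]
grip_width: -0.0003
t 9.4 world [ 0.598  -0.0963  0.2123] shaker mm [  -2.7 -134.6  212.3] [-3.141e+00  1.000e-03  2.340e-01] F [-0.08  0.72  1.07] -0.00030162451682136577 [ 0.33  0.53 -0.38  1.66  0.23  1.   -1.47]
0.6 [-0.4  1.5  2.3]
0.4 [-0.4  9.7 14.8]
0.2 [-0.4 19.3 28.8]
0 [-0.5 26.  43.6]
```

View pics/w8.png

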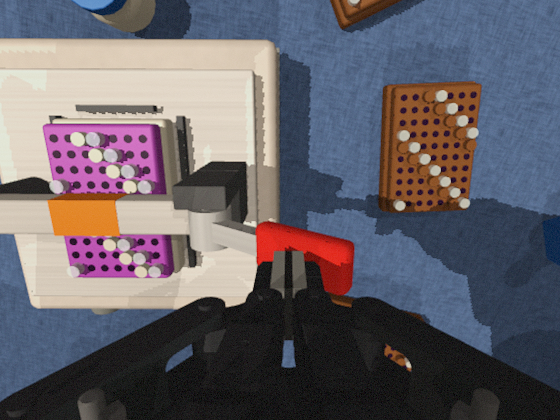

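The fingertip at (290,255) is on the paddle and the lever is at about 0.6 rad. Continuing down.

```bash
python3 -m creep '[{"rx":0,"ry":0,"rz":0,"tx":0,"ty":5,"tz":7,"hand":1},{"rx":0,"ry":0,"rz":0,"tx":0,"ty":10,"tz":14,"hand":1},{"rx":0,"ry":0,"rz":0,"tx":0,"ty":14,"tz":21,"hand":1},{"rx":0,"ry":0,"rz":0,"tx":0,"ty":18,"tz":28,"hand":1},{"rx":0,"ry":0,"rz":0,"tx":0,"ty":21,"tz":34,"hand":1},{"rx":0,"ry":0,"rz":0,"tx":0,"ty":24,"tz":39,"hand":1},{"rx":0,"ry":0,"rz":0,"tx":0,"ty":25,"tz":42,"hand":1},{"rx":0,"ry":0,"rz":0,"tx":0,"ty":25,"tz":42,"hand":1}]' ; python3 go.py; python3 -m creep '[{"rx":0,"ry":0,"rz":0,"tx":0,"ty":0,"tz":1,"hand":1},{"rx":0,"ry":0,"rz":0,"tx":0,"ty":0,"tz":2,"hand":1},{"rx":0,"ry":0,"rz":0,"tx":0,"ty":0,"tz":2,"hand":1}]' >/dev/null ; python3 go.py
```

```text
clock: 10.25
position: [0.604, -0.1201, 0.1708]
tool_rot: [3.142, 0.001, 0.235]
force: [0.1, 0.2, 0.8]
grip_width: 0.0002
t 10.25 world [ 0.604  -0.1201  0.1708] shaker mm [  -2.3 -159.1  170.8] [3.142e+00 1.000e-03 2.350e-01] F [0.08 0.23 0.76] 0.00024116919503753802 [ 0.35  0.59 -0.37  1.67  0.25  0.93 -1.45]
t 10.55 world [ 0.6041 -0.12    0.1694] shaker mm [  -2.1 -159.   169.4] [ 3.141 -0.     0.235] F [-0.32 -0.84  0.74] 1.4538370080569655e-05 [ 0.35  0.6  -0.37  1.67  0.26  0.92 -1.45]
```

```bash
for i in 1 2 3; do python3 -m creep '[{"rx":0,"ry":0,"rz":0,"tx":0,"ty":0,"tz":1,"hand":1},{"rx":0,"ry":0,"rz":0,"tx":0,"ty":0,"tz":1,"hand":1}]' >/dev/null ; python3 go.py;done
```

```text
t 10.75 world [ 0.6042 -0.1199  0.1688] shaker mm [  -2.  -159.   168.8] [ 3.141 -0.     0.235] F [-2.58 -1.5   8.38] -4.261742721544946e-05 [ 0.35  0.6  -0.37  1.67  0.26  0.92 -1.45]
t 10.95 world [ 0.6044 -0.12    0.1686] shaker mm [  -1.9 -159.1  168.6] [ 3.141e+00 -1.000e-03  2.350e-01] F [-7.3  -0.98 19.1 ] 0.00011156492574432487 [ 0.35  0.6  -0.37  1.67  0.26  0.92 -1.45]
t 11.15 world [ 0.6045 -0.12    0.1683] shaker mm [  -1.8 -159.1  168.3] [ 3.14e+00 -1.00e-03  2.34e-01] F [-9.79 -0.65 29.89] 0.00017342011374606403 [ 0.35  0.6  -0.37  1.67  0.26  0.92 -1.45]
```

At the stop: z is 168.5 mm against 169 expected, and the force rises to 30 N without travel. Lifting off and clearing away.

```bash
python3 -m creep '[{"rx":0,"ry":0,"rz":0,"tx":0,"ty":0,"tz":-8,"hand":1},{"rx":0,"ry":0,"rz":0,"tx":0,"ty":0,"tz":-40,"hand":1},{"rx":0,"ry":0,"rz":0,"tx":0,"ty":0,"tz":-85,"hand":1},{"rx":0,"ry":0,"rz":0,"tx":0,"ty":0,"tz":-130,"hand":1},{"rx":0,"ry":0,"rz":0,"tx":-35,"ty":30,"tz":-140,"hand":1},{"rx":0,"ry":0,"rz":0,"tx":-75,"ty":60,"tz":-140,"hand":1},{"rx":0,"ry":0,"rz":0,"tx":-110,"ty":90,"tz":-140,"hand":1},{"rx":0,"ry":0,"rz":0,"tx":-110,"ty":90,"tz":-140,"hand":1}]' >/dev/null; python3 go.py
python3 -m creep '[{"rx":0,"ry":0,"rz":0,"tx":-20,"ty":45,"tz":0,"hand":1},{"rx":0,"ry":0,"rz":0,"tx":-40,"ty":90,"tz":0,"hand":1},{"rx":0,"ry":0,"rz":0,"tx":-60,"ty":135,"tz":0,"hand":1},{"rx":0,"ry":0,"rz":0,"tx":-80,"ty":180,"tz":0,"hand":1},{"rx":0,"ry":0,"rz":0,"tx":-80,"ty":200,"tz":0,"hand":1},{"rx":0,"ry":0,"rz":0,"tx":-80,"ty":200,"tz":0,"hand":1}]' >/dev/null; python3 go.py
python3 - <<'E'
from go import *
s,f=shot('top','t9.png');c=f['pixels'][150:320,150:400];cv2.imwrite('pics/t9c.png',cv2.resize(c,None,fx=3.2,fy=3.2,interpolation=cv2.INTER_CUBIC))
s,f=shot('scene','s9.png');c=f['pixels'][150:320,170:400];cv2.imwrite('pics/s9c.png',cv2.resize(c,None,fx=3.4,fy=3.4,interpolation=cv2.INTER_CUBIC))
E
```

```text
t 11.95 world [ 0.5144 -0.2386  0.3066] shaker mm [-116.4 -254.1  306.6] [3.139e+00 2.000e-03 2.270e-01] F [ 0.44 -0.79 -0.2 ] -0.00012622131889256802 [ 0.6   0.38 -0.37  1.65  0.15  1.15 -1.15]
t 12.55 world [ 0.4858 -0.4489  0.3053] shaker mm [-192.2 -452.5  305.3] [-3.141e+00  1.000e-03  2.310e-01] F [ 0.1   1.14 -0.38] -0.0002052292868788345 [ 0.84  0.54 -0.3   1.39  0.16  1.24 -0.81]
```

View pics/t9c.png

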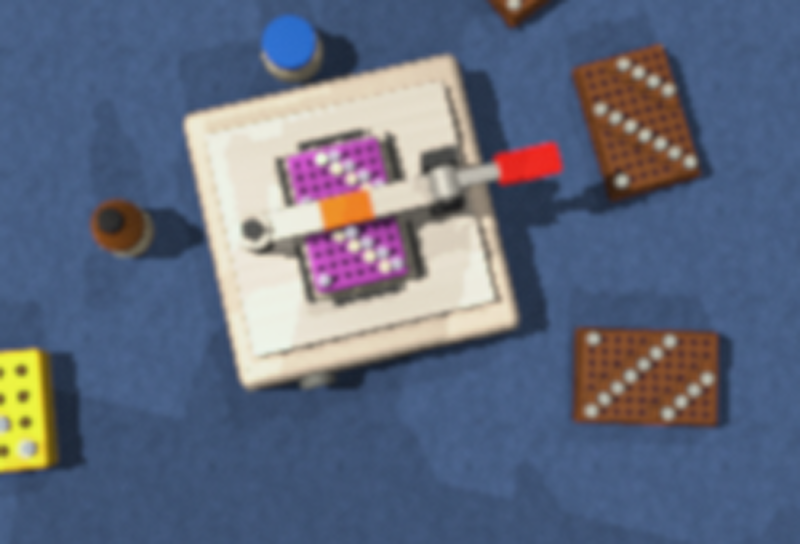

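View pics/s9c.png

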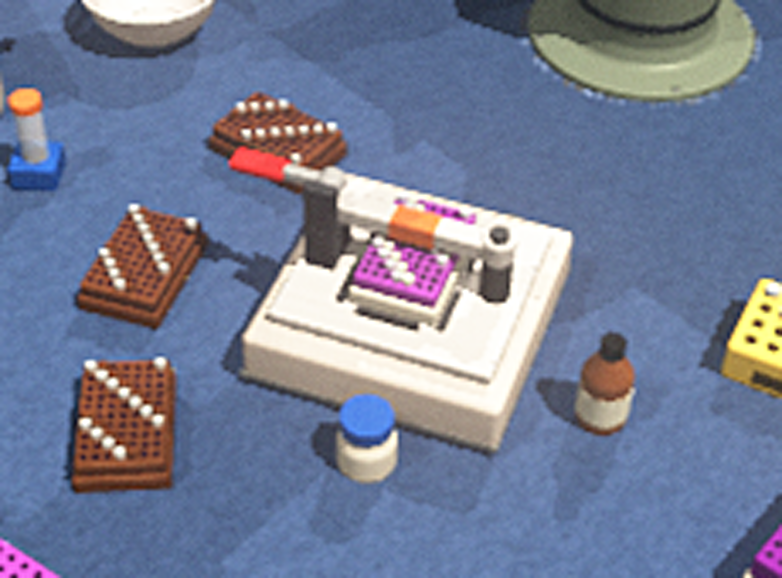

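Both crops show the strap straight across the rack with its end in the jaw. The lever is level, pointing out over the right edge to (560,160), the rack corners are at the same pixels as before, and the arm is clear.

```bash
python3 -c "
from workcell import bot
print(bot.job_done())"
```

```text
the job is handed in; nothing more can be done
None
```

The purple rack is clamped: I swung the strap home with the shut fingertip, then pushed the red cam lever fully down, backed off and handed the job in at about 12.7 s.

- **Strap:** it stopped hard at about 0 rad, with no further travel as the force rose to about 15 N.
- **Lever:** the fingertip stopped at 168.5 mm, where a level paddle should be at 169 mm. It gave no further travel at 30 N.
- **Last pictures:** the strap lies straight across the rack with its end in the jaw, and the lever is level. The rack and the bystanders near the shaker are where they were, and the gripper is about 0.45 m from the shaker.
- **One disagreement:** my first estimate of the shaker's pose was about 0.015 rad and 2 mm off a later wrist view. I refitted it before pushing the lever.

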